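# Spread toy vans in a crate and shove it up onto the drying stand

### The job

The freshly oiled wooden toy vans must dry apart: spread the heap in the plywood crate, together with any van lying on the bench, into one even layer on the crate's floor, no van on or touching another and their centres at least 55 mm apart, and clear the dark offcuts from the deck of the drying stand into the grey scrap tub. Only then push the crate up the ramp, sliding and not lifted, until its rear edge drops behind the lip and it sits level on the deck. All vans must still be spread in the crate when you finish (set right any that have shifted), and the tools and bottles around must stay where they are.

Things in the scene. Friction and masses are not known exactly. Their poses are not given: they have to be found in the camera images.
- crate: shallow open-topped plywood crate, outside 198 (x) x 176 (y) x 45 mm high, walls and floor 6 mm thick, about 0.5 kg; origin at the centre of its underside, z up. It starts flat on the bench before the ramp, roughly in line with it, its +y side towards the ramp, which lies to the robot's left of it.
- crate_floor (a point): middle of the crate's inner floor (186 x 164 mm), axes as the crate's. The heap: at the start 3 vans lie in a tight row along y, 30 mm from centre to centre, about 40 mm to the +x side of this point, lengthwise along x, with up to 2 more on top of them (5 or 6 vans in all, bench included).
- dock: wooden drying stand fixed to the bench; origin on the bench at the middle of the ramp's foot, y points up the ramp, z up. Ramp y = 0 to 135 mm, rising evenly 36 mm to the lip. Side boards 42 mm high along ramp and deck, inner faces at x = +-109 mm, so the crate has 10 mm of play each side; their ends flare outwards 15 mm as a funnel over the 50 mm before the foot.
- lip (a point): middle of the top of the lip, a straight bar at the ramp's top along the stand's x, 8 mm thick (stand y = 135 to 143 mm), 36 mm above the bench and 10 mm above the deck behind it.
- deck (a point): middle of the level deck behind the lip, 26 mm above the bench, stand y = 143 to 339 mm, closed by an end stop 42 mm above the bench. With the crate seated behind the lip, the crate's origin is within 10 mm of this point along y and at its height.
- A_mid (a point): wooden toy van, an oblong block 40 x 28 x 28 mm of plain pale wood (25 g) with dark wheel discs, all vans alike; this point is its centre; x runs along its 40 mm length, z up through its roof. At the start in the bottom row of the heap.
- B_mid (a point): wooden toy van, an oblong block 40 x 28 x 28 mm of plain pale wood (25 g) with dark wheel discs, all vans alike; this point is its centre; x runs along its 40 mm length, z up through its roof. At the start in the bottom row of the heap.
- C_mid (a point): wooden toy van, an oblong block 40 x 28 x 28 mm of plain pale wood (25 g) with dark wheel discs, all vans alike; this point is its centre; x runs along its 40 mm length, z up through its roof. At the start in the bottom row of the heap.
- D_mid (a point): wooden toy van, an oblong block 40 x 28 x 28 mm of plain pale wood (25 g) with dark wheel discs, all vans alike; this point is its centre; x runs along its 40 mm length, z up through its roof. May be absent; else it starts on top of the heap.
- E_mid (a point): wooden toy van, an oblong block 40 x 28 x 28 mm of plain pale wood (25 g) with dark wheel discs, all vans alike; this point is its centre; x runs along its 40 mm length, z up through its roof. May be absent; else it starts on top of the heap.
- F_mid (a point): wooden toy van, an oblong block 40 x 28 x 28 mm of plain pale wood (25 g) with dark wheel discs, all vans alike; this point is its centre; x runs along its 40 mm length, z up through its roof. May be absent; else it starts on the bench to the robot's left.
- G_mid (a point): wooden toy van, an oblong block 40 x 28 x 28 mm of plain pale wood (25 g) with dark wheel discs, all vans alike; this point is its centre; x runs along its 40 mm length, z up through its roof. May be absent; else it starts on the bench to the robot's left.
- P_mid (a point): plain dark wooden offcut, a flat block 64 x 28 x 20 mm, 30 g; this point is its centre, x along its length. Starts lying flat on the stand's deck, in the crate's way. One of the two offcuts may be absent.
- Q_mid (a point): plain dark wooden offcut, a flat block 64 x 28 x 20 mm, 30 g; this point is its centre, x along its length. Starts lying flat on the stand's deck, in the crate's way. One of the two offcuts may be absent.
- tub: grey plastic scrap tub, open on top, fixed, outside 116 x 116 x 50 mm high, walls and floor 4 mm thick, on the bench to the robot's right; origin at the centre of its underside, z up.
- tape: tape measure, 70 x 40 x 60 mm, bystander; origin at its underside
- sander: cork sanding block, 110 x 60 x 30 mm, bystander; origin at its underside
- glue: white glue bottle, 60 mm across, 170 mm high, bystander; origin at its underside
- oilcan: steel oil can, 90 mm across, 110 mm high, bystander; origin at its underside
- driver: screwdriver lying on the bench, bystander; origin at its underside

How it is judged:
By the outcome, as a careful person would: the job done as asked, in the order asked, and still so for the second after the job is handed in, with the robot touching nothing.
Of offcutP, offcutQ only 1 to 2 are there at a start; the rules pass over those that are not, and their reading is None.
Of vanD, vanE, vanF, vanG only 2 to 3 are there at a start; the rules pass over those that are not, and their reading is None.
At some moment in a run one of vanF, vanG may be knocked a few centimetres aside while the robot is not near it.
Once in a run the grip may slacken for a moment while it holds something.
It also fails if it takes over 210 s, if anything falls off the work surface, if the arm or the gripper's body presses on something with over 40 N, if the wrist force passes 120 N, or if a joint passes its speed limit or range.

### The arm

A 7-joint arm with a two-finger parallel gripper is mounted at the origin on the work surface. World frame = base frame: x ahead of the robot, y to its left, z up, the work surface at z = 0. Lengths are in m, angles in rad, forces in N, time in s.
With the tool pointing down it reaches from about 0.4 to 0.75 m from the base axis. Payload 19.5 kg.
Tool frame: the origin (TCP) lies on the centre line of the jaws, within the pads' length; the fingertips stand tcp_to_tips ahead of it and the grasp point (between the pads) is the TCP (tcp_to_tips is the distance from the TCP to the fingertips, in m); z points along the fingers, y is the line along which they close (so a half turn about z gives the same grasp; the last joint's range is limited). The gripper opens to 85 mm and grips with 20 to 120 N. Pads are 22 mm wide; open, the fingers measure 114 mm over their backs; the gripper's body (76 mm by 85 mm) begins 54 mm behind the grasp point. The pads swing forward as they close: fully open they stand 13 mm farther back than shut.
Start: joints at [1.262, 0.707, -0.028, 1.485, 0.022, 0.951, -0.075], TCP at [0.152, -0.555, 0.25] pointing down, gripper open.
Joint ranges: [-2.71, 2.71], [-0.32, 2.16], [-1.57, 1.52], [0, 2.45], [-1.46, 4.6], [0, 2.02], [-2.83, 2.83]. Speed limits (rad/s): [1.89, 1.89, 2.57, 2.57, 3.01, 3.01, 3.01].

### API

Orientations are given as a unit quaternion [w, x, y, z].
In Python, from station import * gives the robot as it stands.
- The arm moves only by the shell command python3 -m pendant 'ROWS' [OPENING] [FORCE]. ROWS is JSON, a list of rows, each a list of 6 numbers: the shift along the world's x, y, z in m, then the turn, a rotation vector about the world's x, y, z in degrees. A call has 1 to 20 rows; each row is the pose to reach, as a shift and turn from the pose commanded when the call began; what a row does not reach only later rows make up. A row lasts 1/10 s, in which the tool goes at most 50 mm and 8.59 degrees, less where a joint would pass 70% of its speed; a pose out of reach is approached as far as the arm can. A call with a gripper value outside its range is refused whole. OPENING is the closure, from -1 (fully open) to 1 (shut), set as the call begins (- or left out, the last holds). The fingers move at their own pace and stop on an object; FORCE is the grip in N (left out, the last holds). Time passes only in rows, so rows that repeat a pose let the fingers close. It gives the time, the measured TCP pose, the force, the opening and the grip force at its end, in the units of the state.
- sense(): the state, without advancing time (a new reading comes with each control period).
- camera(name): name is "scene" or "top" or "wrist"; returns the picture (400x640x3 uint8, red, green, blue); there is no depth.
- camera_params(name): a dict with "K" (3x3 intrinsics, pixels), "camera_from_world" (4x4, takes a point from world to camera coordinates). Camera axes: x right, y down, z forward; pixel columns grow to the right and rows downward; lengths in m; the calibration is good to about 2 mm. A picture is of the moment at which its call begins: read the wrist's pose just before it. camera_params takes no time and is no camera call; for the wrist camera it gives the pose at the moment of the call.
- sign_off(): hands the job in; it is judged then, once.
The state is a dict: "time_s": time; "joint_pos": joint angles; "joint_vel": joint speeds; "joint_efforts": joint torques, N m; "tool_pos": TCP position; "orientation": TCP orientation; "contact_force": force on the tool from outside, world axes, zero at the start; "wrist_torque": the same for the moment, N m; "opening": finger opening in m; "grasp_force": force on a finger pad.
Only numpy, scipy, OpenCV 4.12 (cv2) and the standard library are available. Lean on these libraries where they do the work, as an engineer would, in place of code of your own. Each camera call takes 0.05 s, during which the arm holds its last target. There are 200 camera calls.

## Working session

There is one attempt and no reset: what is moved stays moved. The work goes in short steps, Python scripts to look and compute and a shell command to move; the robot and the scene stay as the last step left them, time stands still between calls to the robot, and variables do not carry over. Pictures are saved under pics/ and viewed, at most 16 in all, crops included, and the job is handed in when it is done.

```bash
mkdir -p pics; ls; python3 - <<'E'
from station import *
import cv2,json
s=sense(); print({k:s[k] for k in('time_s','tool_pos','orientation','opening')})
try: print(tcp_to_tips)
except Exception as e: print(e)
for n in('top','scene'):
    cv2.imwrite(f'pics/{n}0.png',camera(n)[:,:,::-1]); p=camera_params(n); print(n,p)
E
```

```text
pics
{'time_s': 0.0, 'tool_pos': array([ 0.1515502 , -0.55443681,  0.24983887]), 'orientation': array([-5.19850672e-04,  9.91113709e-01,  1.33016315e-01, -7.83508983e-05]), 'opening': 0.08508620847831154}
0.019
top {'K': array([[456.1176876 ,   0.        , 317.96635274],
       [  0.        , 456.1176876 , 203.99859373],
       [  0.        ,   0.        ,   1.        ]]), 'camera_from_world': array([[ 0.01642352, -0.99961473,  0.02237565,  0.050565  ],
       [-0.99295063, -0.01893314, -0.1170068 ,  0.59084717],
       [ 0.11738536, -0.02029625, -0.99287902,  1.36353735],
       [ 0.        ,  0.        ,  0.        ,  1.        ]])}
scene {'K': array([[411.52958425,   0.        , 327.21024766],
       [  0.        , 411.52958425, 197.44662944],
       [  0.        ,   0.        ,   1.        ]]), 'camera_from_world': array([[-0.70677164,  0.70737705, -0.00956863,  0.36673665],
       [ 0.51129265,  0.50141366, -0.69797146, -0.29517478],
       [-0.48893115, -0.4981988 , -0.71606165,  1.75365043],
       [ 0.        ,  0.        ,  0.        ,  1.        ]])}
```

View pics/top0.png

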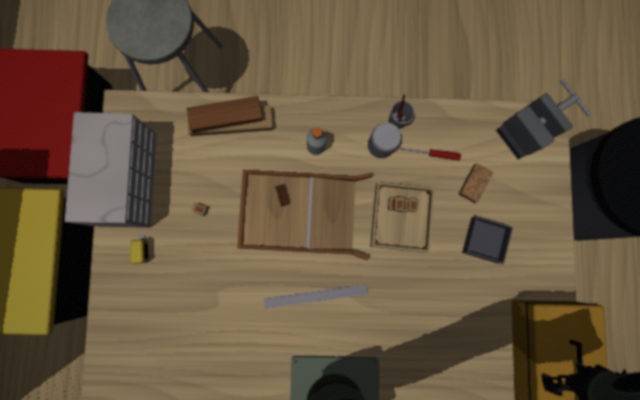

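View pics/scene0.png

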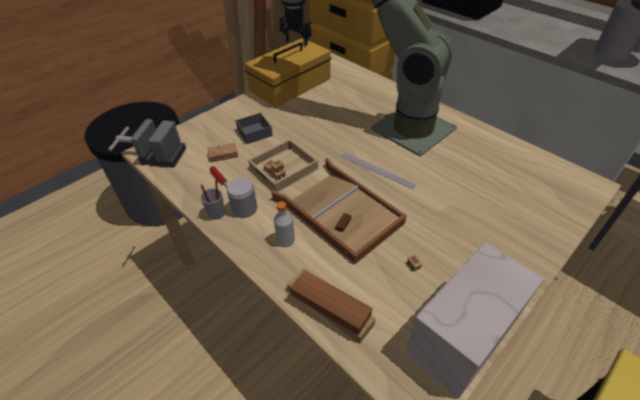

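The top view shows the crate at about (402,216) with the heap at (403,204), one offcut at (283,195) and the tub at (487,239). The lip is at column 310 and a bench van is at (200,209). The scene view agrees with this.

```bash
cat > h.py <<'E'
from station import *
import cv2,numpy as np
def ray(n,uv,z,P=None):
    P=P or camera_params(n); T=P['camera_from_world']; R=T[:3,:3]; c=-R.T@T[:3,3]
    uv=np.atleast_2d(np.array(uv,float)); d=np.c_[uv,np.ones(len(uv))]@np.linalg.inv(P['K']).T@R
    return c+d*((z-c[2])/d[:,2])[:,None]
def proj(n,X,P=None):
    P=P or camera_params(n); X=np.atleast_2d(X); T=P['camera_from_world']; x=(X@T[:3,:3].T+T[:3,3])@P['K'].T
    return x[:,:2]/x[:,2:]
E
python3 - <<'E'
from h import *
im=cv2.imread('pics/top0.png')
cv2.imwrite('pics/c1.png',cv2.resize(im[150:280,180:520][:, :],None,fx=2.35,fy=2.35,interpolation=cv2.INTER_CUBIC))
np.set_printoptions(precision=3,suppress=True)
for nm,uv,z in[('crate',(402,216),.045),('heap',(403,204),.03),('offc',(283,195),.046),('tub',(487,239),.05),('van',(200,209),.028),('lip',(310,212),.036),('footL',(355,250),.042),('footR',(358,177),.042),('oil',(386,138),.11),('glue',(317,138),.15),('sander',(476,183),.03),('drv',(445,155),.02)]: print(nm,ray('top',uv,z)[0])
print(camera_params('wrist'))
E
```

```text
crate [ 0.557 -0.195  0.045]
heap [ 0.595 -0.202  0.03 ]
offc [0.614 0.168 0.046]
tub [ 0.491 -0.452  0.05 ]
van [0.568 0.421 0.028]
lip [0.565 0.085 0.036]
footL [ 0.451 -0.053  0.042]
footR [ 0.675 -0.061  0.042]
oil [ 0.781 -0.135  0.11 ]
glue [0.766 0.069 0.15 ]
sander [ 0.666 -0.43   0.03 ]
drv [ 0.755 -0.338  0.02 ]
{'K': array([[294.414,   0.   , 318.693],
       [  0.   , 294.414, 195.441],
       [  0.   ,   0.   ,   1.   ]]), 'camera_from_world': array([[ 0.263, -0.965, -0.   , -0.573],
       [-0.917, -0.25 ,  0.311, -0.04 ],
       [-0.3  , -0.082, -0.95 ,  0.381],
       [ 0.   ,  0.   ,  0.   ,  1.   ]])}
```

View pics/c1.png

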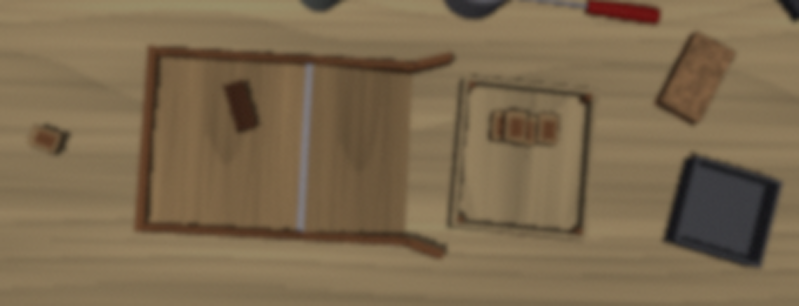

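The crop shows the heap with one or more vans on top at (520,127), the offcut at (240,105), the bench van at (48,138) and the lip at column ~305. I'll move above the heap for a close look.

```bash
python3 -m pendant '[[0.35,0.355,0.03,0,0,-15.3],[0.35,0.355,0.03,0,0,-15.3],[0.35,0.355,0.03,0,0,-15.3],[0.35,0.355,0.03,0,0,-15.3],[0.35,0.355,0.03,0,0,-15.3],[0.35,0.355,0.03,0,0,-15.3],[0.35,0.355,0.03,0,0,-15.3],[0.35,0.355,0.03,0,0,-15.3],[0.35,0.355,0.03,0,0,-15.3],[0.35,0.355,0.03,0,0,-15.3],[0.35,0.355,0.03,0,0,-15.3],[0.35,0.355,0.03,0,0,-15.3],[0.35,0.355,0.03,0,0,-15.3],[0.35,0.355,0.03,0,0,-15.3]]' ; python3 - <<'E'
from h import *
cv2.imwrite('pics/w1.png',camera('wrist')[:,:,::-1]); P=camera_params('wrist'); import pickle; pickle.dump(P,open('w1.pkl','wb'))
T=P['camera_from_world']; print(-T[:3,:3].T@T[:3,3], T[2,:3], sense()['tool_pos'])
E
```

```text
time_s: 1.5
tool_pos: [0.5009, -0.2006, 0.2803]
orientation: [0.0, 1.0, -0.001, -0.0]
contact_force: [-0.9, 0.1, -0.4]
opening: 0.0856
grasp_force: 0.0
[ 0.58057406 -0.19882936  0.40453135] [-3.10594331e-01 -3.37876006e-04 -9.50542502e-01] [ 0.50103545 -0.20051139  0.28034385]
```

View pics/w1.png

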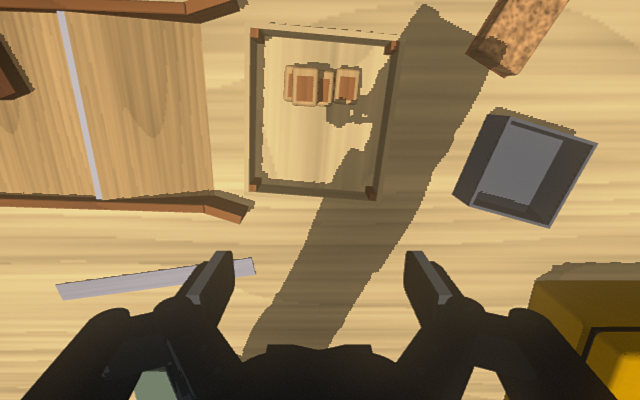

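The wrist view shows the crate's corners at about (252,32), (392,42), (252,190) and (375,195), with the heap at (285-360, 65-107). I'll zoom in on the heap and take edge coordinates.

```bash
python3 - <<'E'
from h import *
import pickle
P=pickle.load(open('w1.pkl','rb')); np.set_printoptions(precision=4,suppress=True)
im=cv2.imread('pics/w1.png')
a=cv2.resize(im[20:120,245:400],None,fx=5,fy=5,interpolation=cv2.INTER_CUBIC); cv2.imwrite('pics/c2.png',a)
print('crate top outer',ray('w',[(250,28),(397,41),(377,199),(250,191)],.045,P))
print('lip',ray('w',[(61,12),(99,198)],.036,P))
E
```

```text
crate top outer [[ 0.6541 -0.1249  0.045 ]
 [ 0.6411 -0.2852  0.045 ]
 [ 0.4581 -0.2742  0.045 ]
 [ 0.4693 -0.1112  0.045 ]]
lip [[0.6718 0.0823 0.036 ]
 [0.4573 0.0909 0.036 ]]
```

View pics/c2.png

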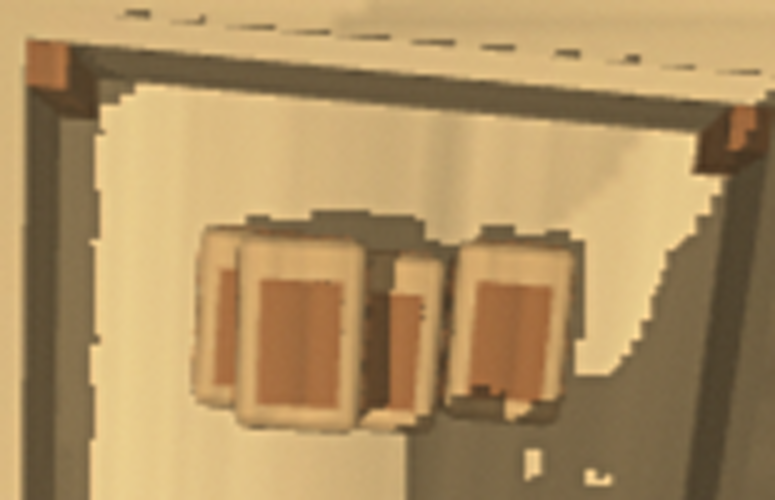

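```bash
python3 - <<'E'
from h import *
import pickle
P=pickle.load(open('w1.pkl','rb')); np.set_printoptions(precision=4,suppress=True)
f=lambda q:np.array(q)/5+(245,20)
for n,q,z in[('top',[(240,235),(362,240),(355,428),(237,425)],.062),('right',[(460,240),(572,245),(557,408),(447,402)],.034),('midR',[(445,255),(432,428)],.034),('leftL',[(203,228),(195,400)],.034)]:
    w=ray('w',f(q),z,P); print(n,w[:,:2].tolist(),w.mean(0)); d=w[0]-w[-1]; print(np.degrees(np.arctan2(d[1],d[0])))
C=np.array([.5556,-.1989]); t=np.radians(-4); R=np.array([[np.cos(t),-np.sin(t)],[np.sin(t),np.cos(t)]])
for x in(44,-44):
  for y in(60,0,-60): print(x,y,C+R@np.array([x,y])/1000)
E
```

```text
top [[0.6134570035774569, -0.17173103302980597], [0.6124178728303643, -0.1978641049572222], [0.5738509265122722, -0.19617308344723203], [0.5745444709982006, -0.16992806892050394]] [ 0.5936 -0.1839  0.062 ]
-2.6528318415813064
right [[0.6149758045785063, -0.22052160677359792], [0.6138538619604226, -0.24655335009355958], [0.5777886720106405, -0.24442914857966974], [0.5792132754055529, -0.2180236771443466]] [ 0.5965 -0.2324  0.034 ]
-3.995488008012429
midR [[0.6117657748174115, -0.21708661365260137], [0.5732623910647595, -0.21449775268422852]] [ 0.5925 -0.2158  0.034 ]
-3.846619966387743
leftL [[0.6176535247761299, -0.16099736126668404], [0.5797947311404457, -0.1576816894805209]] [ 0.5987 -0.1593  0.034 ]
-5.005191358046606
44 60 [ 0.6037 -0.1421]
44 0 [ 0.5995 -0.202 ]
44 -60 [ 0.5953 -0.2618]
-44 60 [ 0.5159 -0.136 ]
-44 0 [ 0.5117 -0.1958]
-44 -60 [ 0.5075 -0.2557]
```

The heap is three bottom vans plus one on top, so with the bench van there are five. I'll turn the jaws along the vans' length and pick the top van first.

```bash
python3 -m pendant '[[0.092,0.016,-0.13,0,0,86],[0.092,0.016,-0.13,0,0,86],[0.092,0.016,-0.13,0,0,86],[0.092,0.016,-0.13,0,0,86],[0.092,0.016,-0.13,0,0,86],[0.092,0.016,-0.13,0,0,86],[0.092,0.016,-0.13,0,0,86],[0.092,0.016,-0.13,0,0,86],[0.092,0.016,-0.13,0,0,86],[0.092,0.016,-0.13,0,0,86],[0.092,0.016,-0.13,0,0,86],[0.092,0.016,-0.13,0,0,86]]' -0.42 40; python3 - <<'E'
from h import *
cv2.imwrite('pics/w2.png',camera('wrist')[:,:,::-1]); s=sense(); print(s['joint_pos'],s['tool_pos'])
E
```

```text
time_s: 2.75
tool_pos: [0.5933, -0.1842, 0.1503]
orientation: [-0.0, 0.733, 0.68, -0.0]
contact_force: [0.9, -0.0, -0.3]
opening: 0.0603
grasp_force: 0.0
[ 0.38752315  0.90888246 -0.30097323  1.41311535  0.31194882  0.8666538
 -0.08180924] [ 0.59344597 -0.18398876  0.15027096]
```

View pics/w2.png

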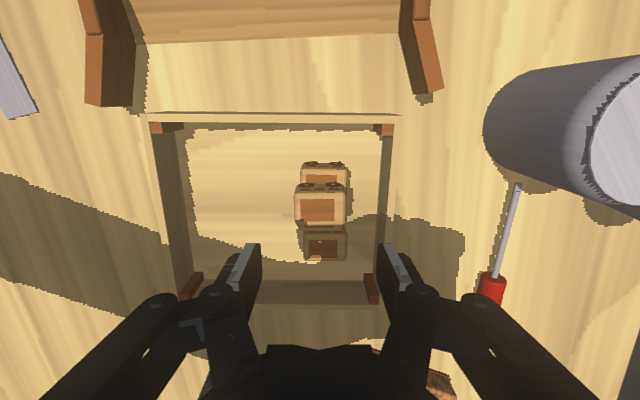

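The jaws now line up with the crate, with the heap at (320,170-260) and the top van at (320,205). I'll descend and grip.

```bash
python3 -m pendant '[[0,0,-0.05,0,0,0],[0,0,-0.094,0,0,0],[0,0,-0.094,0,0,0],[0,0,-0.094,0,0,0]]' && python3 -m pendant '[[0,0,0,0,0,0],[0,0,0,0,0,0],[0,0,0,0,0,0],[0,0,0,0,0,0],[0,0,0,0,0,0]]' 0.3 40 && python3 -m pendant '[[0,0,0.03,0,0,0],[0,0,0.055,0,0,0],[0,0,0.055,0,0,0]]'
```

```text
time_s: 3.2
tool_pos: [0.5939, -0.1836, 0.0573]
orientation: [0.0, 0.732, 0.681, -0.0]
contact_force: [0.5, 0.4, 1.2]
opening: 0.0608
grasp_force: 0.0
time_s: 3.7
tool_pos: [0.5946, -0.1839, 0.0588]
orientation: [0.001, 0.732, 0.682, 0.001]
contact_force: [-0.4, 0.5, 11.9]
opening: 0.039
grasp_force: 40.1
time_s: 4.0
tool_pos: [0.5954, -0.1841, 0.116]
orientation: [0.003, 0.732, 0.682, 0.002]
contact_force: [0.1, -0.5, -0.7]
opening: 0.0391
grasp_force: 40.8
```

```bash
python3 -m pendant '[[-0.043,-0.028,0,0,0,0],[-0.0855,-0.057,0,0,0,0],[-0.0855,-0.057,0,0,0,0],[-0.0855,-0.057,-0.04,0,0,0],[-0.0855,-0.057,-0.07,0,0,0],[-0.0855,-0.057,-0.08,0,0,0],[-0.0855,-0.057,-0.08,0,0,0]]' && python3 -m pendant '[[0,0,0,0,0,0],[0,0,0,0,0,0],[0,0,0,0,0,0],[0,0,0.05,0,0,0],[0,0,0.12,0,0,0],[0,-0.07,0.12,0,0,0],[0.04,-0.1,0.17,0,0,0],[0.04,-0.1,0.17,0,0,0],[0.04,-0.1,0.17,0,0,0]]' -0.22;  python3 - <<'E'
from h import *
cv2.imwrite('pics/w3.png',camera('wrist')[:,:,::-1]); s=sense(); print(s['tool_pos'])
import pickle; pickle.dump(camera_params('wrist'),open('w3.pkl','wb'))
E
```

```text
time_s: 4.7
tool_pos: [0.5081, -0.2406, 0.0313]
orientation: [-0.0, 0.732, 0.682, -0.0]
contact_force: [0.7, 0.8, -0.3]
opening: 0.0393
grasp_force: 42.9
time_s: 5.6
tool_pos: [0.5497, -0.3437, 0.2044]
orientation: [0.003, 0.732, 0.681, 0.001]
contact_force: [0.3, 0.9, -0.7]
opening: 0.0524
grasp_force: 0.0
[ 0.54860159 -0.34170315  0.20240729]
```

View pics/w3.png

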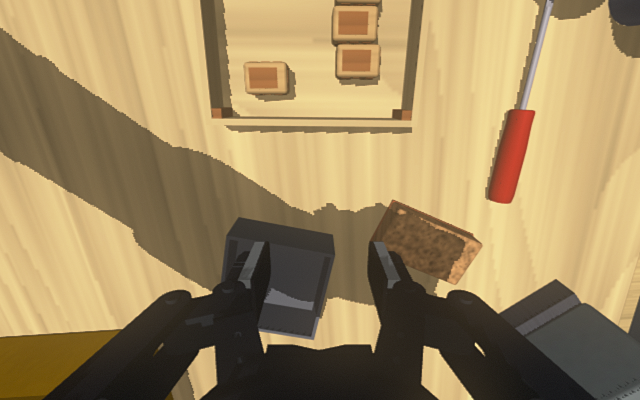

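D stands at (265,77) in the crate. The row is still in place, with vans at (357,61) and (354,22).

```bash
python3 - <<'E'
from h import *
import pickle
np.set_printoptions(precision=4,suppress=True)
P=pickle.load(open('w3.pkl','rb'));im=cv2.imread('pics/w3.png')
print('C,mid,D',ray('w',[(357,60.5),(354.5,22),(265,76)],.034,P)[:,:2])
print('near inner corners',ray('w',[(411,117),(213,117)],.045,P)[:,:2])
P1=pickle.load(open('w1.pkl','rb'));print('tub',ray('w',[(500,110),(597,145),(549,227),(454,194)],.05,P1)[:,:2])
print('offc top L end w1',ray('w',[(0,38),(32,88),(14,97)],.046,P1)[:,:2])
E
```

```text
C,mid,D [[ 0.5916 -0.23  ]
 [ 0.5904 -0.1989]
 [ 0.5065 -0.237 ]]
near inner corners [[ 0.6386 -0.2826]
 [ 0.4558 -0.2694]]
tub [[ 0.5683 -0.4091]
 [ 0.5276 -0.5333]
 [ 0.4204 -0.5015]
 [ 0.4662 -0.3702]]
offc top L end w1 [[0.6447 0.1479]
 [0.5935 0.1286]
 [0.5838 0.1523]]
```

```bash
python3 -m pendant '[[0.023,0.054,-0.05,0,0,0],[0.0465,0.108,-0.08,0,0,0],[0.0465,0.108,-0.08,0,0,0],[0.0465,0.108,-0.11,0,0,0],[0.0465,0.108,-0.15,0,0,0],[0.0465,0.108,-0.169,0,0,0],[0.0465,0.108,-0.169,0,0,0],[0.0465,0.108,-0.169,0,0,0]]' -0.32 && python3 -m pendant '[[0,0,0,0,0,0],[0,0,0,0,0,0],[0,0,0,0,0,0],[0,0,0,0,0,0]]' 0.3 40 && python3 -m pendant '[[0,0,0.008,0,0,0],[0,-0.015,0.008,0,0,0],[0,-0.029,0.008,0,0,0],[0,-0.029,0.002,0,0,0],[0,-0.029,0.001,0,0,0],[0,-0.029,0.001,0,0,0]]'  && python3 -m pendant '[[0,0,0,0,0,0],[0,0,0,0,0,0],[0,0,0.05,0,0,0],[0,0,0.06,0,0,0],[0,0,0.06,0,0,0]]' -0.25
```

```text
time_s: 6.45
tool_pos: [0.5945, -0.2322, 0.0329]
orientation: [-0.0, 0.731, 0.682, 0.0]
contact_force: [0.2, -0.5, 0.9]
opening: 0.0564
grasp_force: 0.0
time_s: 6.85
tool_pos: [0.5951, -0.2327, 0.0339]
orientation: [0.001, 0.731, 0.682, 0.0]
contact_force: [-1.2, 1.0, 7.0]
opening: 0.039
grasp_force: 40.9
time_s: 7.45
tool_pos: [0.5945, -0.2634, 0.0336]
orientation: [0.001, 0.732, 0.681, -0.0]
contact_force: [-1.3, -5.5, 11.3]
opening: 0.0388
grasp_force: 42.1
time_s: 7.95
tool_pos: [0.5954, -0.2618, 0.095]
orientation: [0.001, 0.731, 0.682, 0.001]
contact_force: [0.2, 0.2, -0.4]
opening: 0.0533
grasp_force: 0.0
```

```bash
python3 -m pendant '[[0.002,0.045,0,0,0,0],[0.004,0.089,0,0,0,0],[0.004,0.089,0,0,0,0],[0.004,0.089,-0.03,0,0,0],[0.004,0.089,-0.057,0,0,0],[0.004,0.089,-0.057,0,0,0],[0.004,0.089,-0.057,0,0,0]]' -0.32 && python3 -m pendant '[[0,0,0,0,0,0],[0,0,0,0,0,0],[0,0,0,0,0,0],[0,0,0,0,0,0]]' 0.3 40 && python3 -m pendant '[[0,0,0.008,0,0,0],[0.002,0.015,0.008,0,0,0],[0.004,0.031,0.008,0,0,0],[0.004,0.031,0.002,0,0,0],[0.004,0.031,0.001,0,0,0],[0.004,0.031,0.001,0,0,0]]'  && python3 -m pendant '[[0,0,0,0,0,0],[0,0,0,0,0,0],[0,0,0.05,0,0,0],[0,0,0.1,0,0,0],[0,0.05,0.14,0,0,0],[0,0.1,0.18,0,0,0],[0,0.15,0.18,0,0,0]]' -0.25
```

```text
time_s: 8.65
tool_pos: [0.5984, -0.1726, 0.0362]
orientation: [-0.0, 0.731, 0.682, -0.0]
contact_force: [0.4, -0.1, 0.0]
opening: 0.0564
grasp_force: 0.0
time_s: 9.05
tool_pos: [0.5992, -0.1729, 0.0377]
orientation: [0.001, 0.732, 0.682, 0.0]
contact_force: [-1.1, 0.5, 7.8]
opening: 0.039
grasp_force: 41.2
time_s: 9.65
tool_pos: [0.6032, -0.1394, 0.0377]
orientation: [-0.0, 0.731, 0.683, 0.001]
contact_force: [-0.7, 7.1, 11.2]
opening: 0.039
grasp_force: 41.5
time_s: 10.35
tool_pos: [0.6031, -0.0147, 0.2143]
orientation: [0.001, 0.732, 0.681, 0.001]
contact_force: [1.2, 0.3, -0.8]
opening: 0.0531
grasp_force: 0.0
```

```bash
python3 -m pendant '[[0,0.05,0.033,0,0,0],[0,0.1,0.033,0,0,0],[0,0.1,0.033,0,0,0],[0,0.1,0.033,0,0,0],[0,0.1,0.033,0,0,0]]';  python3 - <<'E'
from h import *
s=sense(); print(s['tool_pos'],s['joint_vel'].max()); import pickle; pickle.dump(camera_params('wrist'),open('w4.pkl','wb'))
cv2.imwrite('pics/w4.png',camera('wrist')[:,:,::-1]); 
E
```

```text
time_s: 10.85
tool_pos: [0.6026, 0.0837, 0.2441]
orientation: [0.0, 0.732, 0.682, -0.001]
contact_force: [0.6, -0.6, 0.2]
opening: 0.0535
grasp_force: 0.0
[0.60259961 0.08367661 0.24408548] 0.02133906371746864
```

View pics/w4.png

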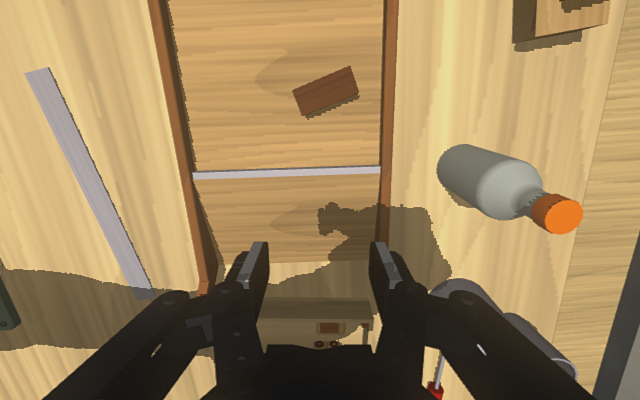

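The offcut is at (325,92) and the lip runs along row ~173. The glue bottle is at (500,185), well outside the stand.

```bash
python3 - <<'E'
from h import *
import pickle
np.set_printoptions(precision=4,suppress=True)
P=pickle.load(open('w4.pkl','rb'));im=cv2.imread('pics/w4.png').astype(int)
b,g,r=im[...,0],im[...,1],im[...,2]
m=((r<125)&(r>b+15)&(g<85)).astype(np.uint8)[50:130,270:375]
m=cv2.morphologyEx(m,cv2.MORPH_OPEN,np.ones((3,3),np.uint8))
cs=cv2.findContours(m,0,2)[0]; c=max(cs,key=cv2.contourArea)
box=cv2.boxPoints(cv2.minAreaRect(c))+(270,50); w=ray('w',box,.044,P)[:,:2]
print(box,w,w.mean(0),[np.linalg.norm(w[i]-w[i-1]) for i in range(4)],[np.degrees(np.arctan2(*(w[i]-w[i-1])[::-1])) for i in range(4)])
l=ray('w',[(192,176),(380,170)],.036,P)[:,:2]; print('lip',l,np.degrees(np.arctan2(*(l[1]-l[0])[::-1])))
# side board inner top edges
print(ray('w',[(150,0),(200,240),(388,0),(384,230)],.042,P)[:,:2])
E
```

```text
[[291.4655  90.0862]
 [348.9138  65.4655]
 [362.      96.    ]
 [304.5517 120.6207]] [[0.5804 0.1755]
 [0.6408 0.1947]
 [0.6532 0.1644]
 [0.5913 0.1438]] [0.6164 0.1696] [np.float64(0.03344620919934969), np.float64(0.0633405755197059), np.float64(0.03271539225259704), np.float64(0.06526607647376921)] [np.float64(108.99471987118926), np.float64(17.660136394990477), np.float64(-67.60732069513257), np.float64(-161.60832293980306)]
lip [[0.4549 0.0903]
 [0.673  0.0819]] -2.1993835603933967
[[0.4532 0.2661]
 [0.4509 0.011 ]
 [0.6805 0.2498]
 [0.6762 0.0085]]
```

```bash
python3 -m pendant '[[0.0125,0.088,-0.1,0,0,-68],[0.0125,0.088,-0.1,0,0,-68],[0.0125,0.088,-0.1,0,0,-68],[0.0125,0.088,-0.1,0,0,-68],[0.0125,0.088,-0.1,0,0,-68],[0.0125,0.088,-0.1,0,0,-68],[0.0125,0.088,-0.1,0,0,-68],[0.0125,0.088,-0.1,0,0,-68],[0.0125,0.088,-0.1,0,0,-68],[0.0125,0.088,-0.15,0,0,-68],[0.0125,0.088,-0.18,0,0,-68],[0.0125,0.088,-0.194,0,0,-68],[0.0125,0.088,-0.194,0,0,-68],[0.0125,0.088,-0.194,0,0,-68]]' -0.4 && python3 -m pendant '[[0,0,0,0,0,0],[0,0,0,0,0,0],[0,0,0,0,0,0],[0,0,0,0,0,0],[0,0,0,0,0,0]]' 0.9 50
```

```text
time_s: 12.3
tool_pos: [0.6158, 0.1728, 0.0518]
orientation: [-0.0, 0.988, 0.157, 0.001]
contact_force: [0.9, -0.3, -0.1]
opening: 0.0596
grasp_force: 0.0
time_s: 12.8
tool_pos: [0.6156, 0.1731, 0.052]
orientation: [-0.0, 0.988, 0.156, 0.001]
contact_force: [-2.4, -0.9, 11.3]
opening: 0.0267
grasp_force: 49.9
```

```bash
python3 -m pendant '[[0,0,0.05,0,0,0],[0,0,0.1,0,0,0],[-0.12,-0.626,0.12,0,0,0],[-0.12,-0.626,0.12,0,0,0],[-0.12,-0.626,0.12,0,0,0],[-0.12,-0.626,0.12,0,0,0],[-0.12,-0.626,0.12,0,0,0],[-0.12,-0.626,0.12,0,0,0],[-0.12,-0.626,0.12,0,0,0],[-0.12,-0.626,0.12,0,0,0],[-0.12,-0.626,0.12,0,0,0],[-0.12,-0.626,0.12,0,0,0],[-0.12,-0.626,0.12,0,0,0],[-0.12,-0.626,0.12,0,0,0],[-0.12,-0.626,0.12,0,0,0],[-0.12,-0.626,0.12,0,0,0],[-0.12,-0.626,0.12,0,0,0],[-0.12,-0.626,0.12,0,0,0]]'
```

```text
time_s: 14.6
tool_pos: [0.4957, -0.4519, 0.1709]
orientation: [-0.0, 0.988, 0.157, 0.0]
contact_force: [-0.8, 0.3, -0.6]
opening: 0.0265
grasp_force: 49.7
```

```bash
python3 -m pendant '[[0,0,-0.05,0,0,0],[0,0,-0.1,0,0,0],[0,0,-0.12,0,0,0],[0,0,-0.12,0,0,0]]' && python3 -m pendant '[[0,0,0,0,0,0],[0,0,0,0,0,0],[0,0,0,0,0,0],[0,0,0.05,0,0,0],[0,0,0.1,0,0,0],[0,0,0.15,0,0,0],[0,0.02,0.2,0,0,0],[0,0.02,0.2,0,0,0]]' 0.1;  python3 - <<'E'
from h import *
s=sense(); print(s['tool_pos'])
cv2.imwrite('pics/w5.png',camera('wrist')[:,:,::-1]); 
E
```

```text
time_s: 15.0
tool_pos: [0.4947, -0.451, 0.0481]
orientation: [-0.002, 0.988, 0.157, -0.001]
contact_force: [0.0, -0.0, 0.1]
opening: 0.0269
grasp_force: 49.7
time_s: 15.8
tool_pos: [0.497, -0.4323, 0.2576]
orientation: [0.003, 0.988, 0.157, 0.004]
contact_force: [0.8, 0.1, -0.2]
opening: 0.0383
grasp_force: 0.0
[ 0.49697626 -0.43229616  0.25763334]
```

View pics/w5.png

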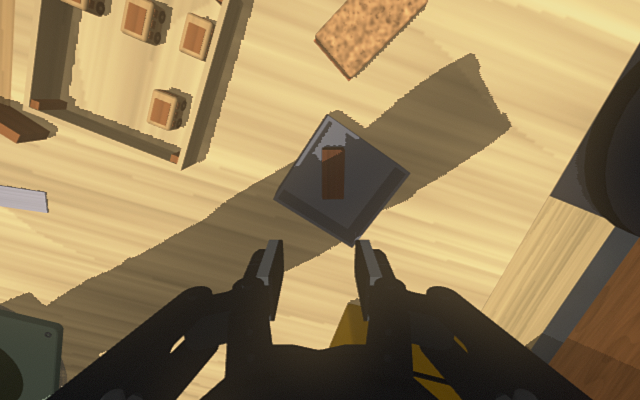

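The offcut lies inside the tub at (333,172). The spread vans are visible in the crate at the upper left. Next is the bench van.

```bash
python3 -m pendant '[[0.065,0.75,0,0,0,68],[0.065,0.75,0,0,0,68],[0.065,0.75,0,0,0,68],[0.065,0.75,0,0,0,68],[0.065,0.75,0,0,0,68],[0.065,0.75,0,0,0,68],[0.065,0.75,0,0,0,68],[0.065,0.75,0,0,0,68],[0.065,0.75,0,0,0,68],[0.065,0.75,0,0,0,68],[0.065,0.75,0,0,0,68],[0.065,0.75,0,0,0,68],[0.065,0.75,0,0,0,68],[0.065,0.75,0,0,0,68],[0.065,0.75,0,0,0,68],[0.065,0.75,0,0,0,68],[0.065,0.75,0,0,0,68],[0.065,0.75,0,0,0,68],[0.065,0.75,0,0,0,68],[0.065,0.75,0,0,0,68]]' -0.42;  python3 - <<'E'
from h import *
s=sense(); print(s['tool_pos']); import pickle; pickle.dump(camera_params('wrist'),open('w6.pkl','wb'))
cv2.imwrite('pics/w6.png',camera('wrist')[:,:,::-1]); 
E
```

```text
time_s: 17.85
tool_pos: [0.5604, 0.316, 0.2508]
orientation: [0.0, 0.732, 0.681, 0.0]
contact_force: [0.3, -0.4, -1.0]
opening: 0.0606
grasp_force: 0.0
[0.56044173 0.31601809 0.25077692]
```

View pics/w6.png

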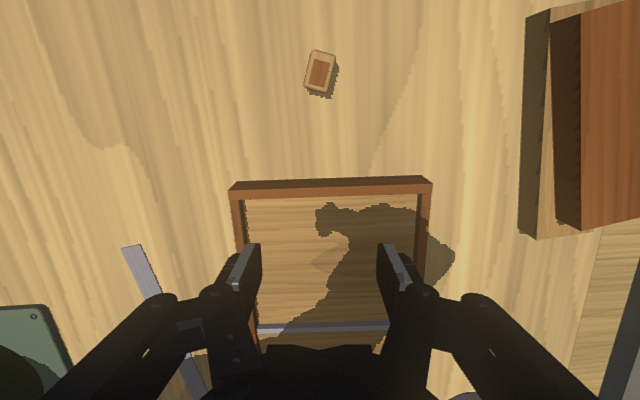

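The bench van's roof is at about (320,72), roughly between corners (313,50), (336,56), (328,94) and (305,88). Its length is mainly along y.

```bash
python3 - <<'E'
from h import *
import pickle
np.set_printoptions(precision=4,suppress=True)
P=pickle.load(open('w6.pkl','rb'));im=cv2.imread('pics/w6.png').astype(int)
b,g,r=im[...,0],im[...,1],im[...,2]
m=((r-b>70)&(g<140)).astype(np.uint8)[40:110,290:350]
c=max(cv2.findContours(m,0,2)[0],key=cv2.contourArea)
box=cv2.boxPoints(cv2.minAreaRect(c))+(290,40)
for q in (box,[(313,50),(336,56),(328,94),(305,88)]):
    w=ray('w',q,.028,P)[:,:2]; print(np.array(q),w.mean(0),[np.linalg.norm(w[i]-w[i-1]) for i in range(4)],[np.degrees(np.arctan2(*(w[i]-w[i-1])[::-1])) for i in range(4)])
E
```

```text
[[304.8824  86.4706]
 [314.2353  49.0588]
 [335.1765  54.2941]
 [325.8235  91.7059]] [0.5695 0.4263] [np.float64(0.023837678484690403), np.float64(0.03889520833555099), np.float64(0.022989493617648325), np.float64(0.03906319240942196)] [np.float64(162.6488850555472), np.float64(70.20290417765149), np.float64(-16.865110737642123), np.float64(-108.54063829293104)]
[[313  50]
 [336  56]
 [328  94]
 [305  88]] [0.5699 0.4246] [np.float64(0.039195010785222174), np.float64(0.025338587580941867), np.float64(0.039439493490649964), np.float64(0.026301591475592696)] [np.float64(72.48522575630017), np.float64(-17.41668962141997), np.float64(-106.1165665878787), np.float64(162.07271178875752)]
```

```bash
python3 -m pendant '[[0.0095,0.1095,-0.12,0,0,-14],[0.0095,0.1095,-0.12,0,0,-14],[0.0095,0.1095,-0.12,0,0,-14],[0.0095,0.1095,-0.12,0,0,-14],[0.0095,0.1095,-0.12,0,0,-14],[0.0095,0.1095,-0.17,0,0,-14],[0.0095,0.1095,-0.21,0,0,-14],[0.0095,0.1095,-0.219,0,0,-14],[0.0095,0.1095,-0.219,0,0,-14],[0.0095,0.1095,-0.219,0,0,-14]]' -0.42 && python3 -m pendant '[[0,0,0,0,0,0],[0,0,0,0,0,0],[0,0,0,0,0,0],[0,0,0,0,0,0],[0,0,0,0,0,0]]' 0.9 40
```

```text
time_s: 18.9
tool_pos: [0.571, 0.4267, 0.0346]
orientation: [-0.0, 0.809, 0.587, 0.002]
contact_force: [0.1, 1.1, 0.8]
opening: 0.0605
grasp_force: 0.0
time_s: 19.4
tool_pos: [0.5701, 0.4268, 0.0332]
orientation: [-0.0, 0.809, 0.588, 0.001]
contact_force: [-1.8, -2.4, 12.2]
opening: 0.0268
grasp_force: 39.6
```

```bash
python3 -m pendant '[[0,0,0.05,0,0,0],[0,0,0.1,0,0,0],[-0.055,-0.577,0.12,0,0,14],[-0.055,-0.577,0.12,0,0,14],[-0.055,-0.577,0.12,0,0,14],[-0.055,-0.577,0.12,0,0,14],[-0.055,-0.577,0.12,0,0,14],[-0.055,-0.577,0.12,0,0,14],[-0.055,-0.577,0.12,0,0,14],[-0.055,-0.577,0.12,0,0,14],[-0.055,-0.577,0.12,0,0,14],[-0.055,-0.577,0.12,0,0,14],[-0.055,-0.577,0.12,0,0,14],[-0.055,-0.577,0.12,0,0,14],[-0.055,-0.577,0.12,0,0,14],[-0.055,-0.577,0.12,0,0,14],[-0.055,-0.577,0.12,0,0,14]]'
```

```text
time_s: 21.1
tool_pos: [0.5149, -0.1492, 0.1519]
orientation: [0.0, 0.731, 0.682, 0.0]
contact_force: [0.2, 0.2, -0.5]
opening: 0.027
grasp_force: 40.2
```

```bash
python3 -m pendant '[[0,-0.001,-0.05,0,0,0],[0,-0.001,-0.09,0,0,0],[0,-0.001,-0.112,0,0,0],[0,-0.001,-0.112,0,0,0],[0,-0.001,-0.112,0,0,0]]' && python3 -m pendant '[[0,0,0,0,0,0],[0,0,0,0,0,0],[0,0,0,0,0,0],[0,0,0.05,0,0,0],[0,0,0.1,0,0,0],[0.02,-0.05,0.15,0,0,0],[0.04,-0.09,0.2,0,0,0],[0.04,-0.14,0.24,0,0,0],[0.04,-0.14,0.24,0,0,0],[0.04,-0.14,0.24,0,0,0],[0.04,-0.14,0.24,0,0,0]]' 0.0;  python3 - <<'E'
from h import *
s=sense(); print(s['tool_pos']); import pickle; pickle.dump(camera_params('wrist'),open('w7.pkl','wb'))
cv2.imwrite('pics/w7.png',camera('wrist')[:,:,::-1]); 
E
```

```text
time_s: 21.6
tool_pos: [0.5148, -0.1502, 0.0395]
orientation: [-0.0, 0.731, 0.683, -0.0]
contact_force: [0.1, 0.5, 0.4]
opening: 0.0268
grasp_force: 45.9
time_s: 22.7
tool_pos: [0.5544, -0.2919, 0.2799]
orientation: [0.0, 0.732, 0.681, 0.0]
contact_force: [-0.4, 1.3, -0.8]
opening: 0.0426
grasp_force: 0.0
[ 0.55443491 -0.29190375  0.27986586]
```

View pics/w7.png

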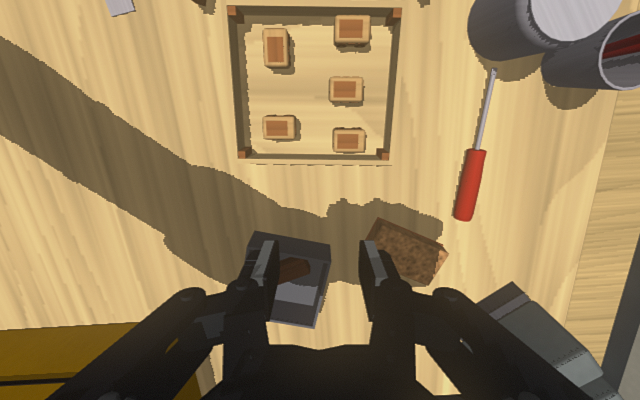

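The five vans are spread at (276,48), (352,30), (346,89), (279,127) and (349,139). The crate's inner corners are at (230,8), (401,12), (389,160) and (240,157).

```bash
python3 - <<'E'
from h import *
import pickle
from scipy.spatial.distance import pdist
np.set_printoptions(precision=4,suppress=True)
P=pickle.load(open('w7.pkl','rb'))
v=ray('w',[(276,47),(352,30),(346,89),(279,127),(349,139)],.034,P)[:,:2]; print(v,np.sort(pdist(v))[:4])
c=ray('w',[(230,8),(401,12),(389,160),(240,157)],.045,P)[:,:2]; print(c,c.mean(0))
print([np.degrees(np.arctan2(*(c[i]-c[i-1])[::-1])) for i in range(4)])
E
```

```text
[[ 0.5158 -0.1513]
 [ 0.6024 -0.1403]
 [ 0.5931 -0.2018]
 [ 0.5091 -0.2398]
 [ 0.5943 -0.2605]] [0.0588 0.0622 0.0874 0.0877]
[[ 0.4727 -0.1124]
 [ 0.6539 -0.129 ]
 [ 0.6416 -0.2883]
 [ 0.4587 -0.2714]] [ 0.5567 -0.2003]
[np.float64(84.95216849141141), np.float64(-5.259883359779777), np.float64(-94.425791416464), np.float64(174.73787815007583)]
```

The spread is good, with a minimum spacing of 59 mm. The crate is yawed about -5° and the stand about -2.2°. I'll lower the half-open fingers behind the rear wall, with the jaw line parallel to the stand's x, and start pushing.

```bash
python3 -m pendant '[[-0.004,-0.033,-0.05,0,0,2],[-0.004,-0.033,-0.1,0,0,2],[-0.004,-0.033,-0.15,0,0,2],[-0.004,-0.033,-0.19,0,0,2],[-0.004,-0.033,-0.22,0,0,2],[-0.004,-0.033,-0.245,0,0,2],[-0.004,-0.033,-0.245,0,0,2],[-0.003,-0.023,-0.245,0,0,2],[-0.003,-0.013,-0.245,0,0,2],[-0.003,-0.003,-0.245,0,0,2],[-0.002,0.007,-0.245,0,0,2],[-0.002,0.017,-0.245,0,0,2]]' -0.3
```

```text
time_s: 23.95
tool_pos: [0.5532, -0.2745, 0.0359]
orientation: [0.001, 0.72, 0.694, -0.0]
contact_force: [-0.9, -6.7, 5.8]
opening: 0.0555
grasp_force: 3.8
```

```bash
python3 -m pendant '[[0,0.01,0,0,0,0],[0,0.02,0,0,0,0],[0.001,0.03,0,0,0,0],[0.001,0.04,0,0,0,0],[0.001,0.05,0,0,0,0],[0.002,0.06,0,0,0,0],[0.002,0.07,0,0,0,0],[0.002,0.08,0,0,0,0],[0.003,0.09,0,0,0,0],[0.003,0.1,0,0,0,0]]' ; python3 - <<'E'
from h import *
s=sense(); print(s['tool_pos'],s['contact_force'])
im=camera('top')[:,:,::-1]; cv2.imwrite('pics/t2.png',cv2.resize(im[150:280,220:440],None,fx=3.5,fy=3.5,interpolation=cv2.INTER_CUBIC))
E
```

```text
time_s: 24.95
tool_pos: [0.5558, -0.1745, 0.0356]
orientation: [0.001, 0.72, 0.694, -0.0]
contact_force: [-0.1, -7.3, 0.9]
opening: 0.0554
grasp_force: 3.6
[ 0.55578215 -0.17452531  0.03563098] [-0.14657214 -7.3290478   0.92144185]
```

View pics/t2.png

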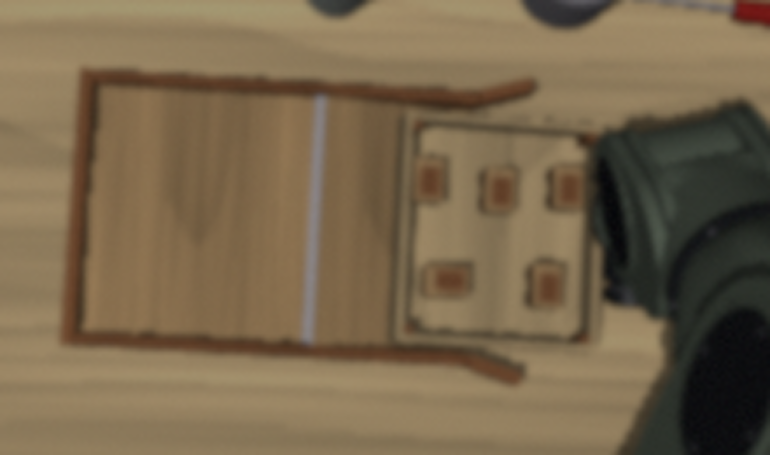

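The crate has entered the funnel well centred and the vans have not shifted. I'll push on.

```bash
python3 -m pendant '[[0,0.01,0,0,0,0],[0.001,0.02,0,0,0,0],[0.001,0.03,0,0,0,0],[0.001,0.04,0,0,0,0],[0.002,0.05,0,0,0,0],[0.002,0.06,0.001,0,0,0],[0.003,0.07,0.002,0,0,0],[0.003,0.08,0.003,0,0,0],[0.003,0.09,0.005,0,0,0],[0.004,0.1,0.007,0,0,0]]'; python3 -m pendant '[[0,0.01,0.003,0,0,0],[0.001,0.02,0.006,0,0,0],[0.001,0.03,0.009,0,0,0],[0.001,0.04,0.012,0,0,0],[0.002,0.05,0.014,0,0,0],[0.002,0.06,0.017,0,0,0],[0.003,0.07,0.02,0,0,0]]' ; python3 - <<'E'
from h import *
im=camera('top')[:,:,::-1]; cv2.imwrite('pics/t3.png',cv2.resize(im[150:280,220:440],None,fx=3.5,fy=3.5,interpolation=cv2.INTER_CUBIC))
E
```

```text
time_s: 26.0
tool_pos: [0.5595, -0.0737, 0.0418]
orientation: [-0.0, 0.719, 0.695, -0.0]
contact_force: [-0.7, -5.1, -2.0]
opening: 0.0557
grasp_force: 2.4
time_s: 26.7
tool_pos: [0.5626, -0.0046, 0.0622]
orientation: [0.001, 0.72, 0.694, -0.0]
contact_force: [-1.2, -11.7, 6.0]
opening: 0.0557
grasp_force: 5.6
```

View pics/t3.png

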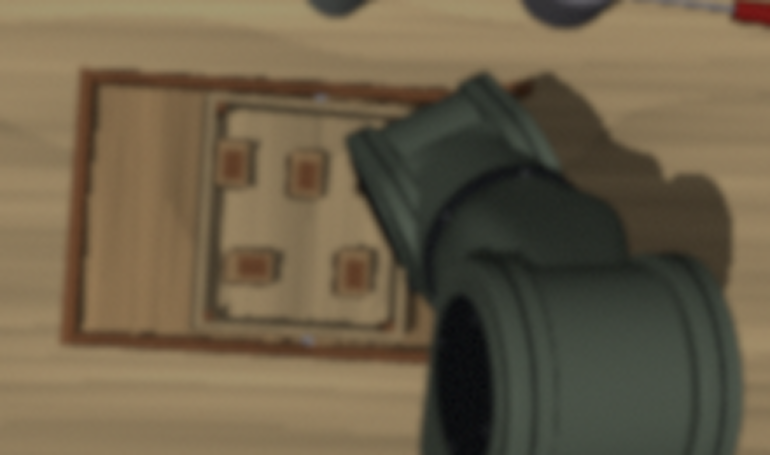

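The crate is about to tip over the lip, with its rear at about stand y = 59 mm and the vans holding. I'll push about 90 mm further with the tips slightly higher.

```bash
python3 -m pendant '[[0,0.01,0.003,0,0,0],[0.001,0.02,0.006,0,0,0],[0.001,0.03,0.008,0,0,0],[0.001,0.04,0.009,0,0,0],[0.002,0.05,0.009,0,0,0],[0.002,0.058,0.009,0,0,0],[0.002,0.066,0.009,0,0,0],[0.003,0.073,0.008,0,0,0],[0.003,0.08,0.008,0,0,0]]'; python3 -m pendant '[[0,0.004,0,0,0,0],[0,0.008,0,0,0,0],[0,0.011,0,0,0,0],[0,0.011,0,0,0,0]]'
```

```text
time_s: 27.65
tool_pos: [0.5657, 0.0757, 0.0695]
orientation: [0.0, 0.72, 0.694, -0.0]
contact_force: [-1.1, -1.8, -1.5]
opening: 0.0556
grasp_force: 1.4
time_s: 28.05
tool_pos: [0.5656, 0.0872, 0.0696]
orientation: [-0.0, 0.719, 0.695, 0.0]
contact_force: [0.4, -0.6, 0.2]
opening: 0.0554
grasp_force: 0.0
```

```bash
python3 -m pendant '[[0,-0.02,0,0,0,0],[0,-0.02,0.05,0,0,0],[0,-0.02,0.1,0,0,0],[0,-0.01,0.15,0,0,0],[0,-0.01,0.2,0,0,0],[0,-0.01,0.22,0,0,0],[0,-0.01,0.22,0,0,0],[0,-0.01,0.22,0,0,0]]' ;  python3 - <<'E'
from h import *
s=sense(); print(s['tool_pos']); import pickle; pickle.dump(camera_params('wrist'),open('w8.pkl','wb'))
cv2.imwrite('pics/w8.png',camera('wrist')[:,:,::-1]); 
E
```

```text
time_s: 28.85
tool_pos: [0.5655, 0.0766, 0.2894]
orientation: [-0.0, 0.719, 0.695, 0.0]
contact_force: [0.4, 0.5, -0.7]
opening: 0.0555
grasp_force: 0.0
[0.56553448 0.07656385 0.28943954]
```

View pics/w8.png

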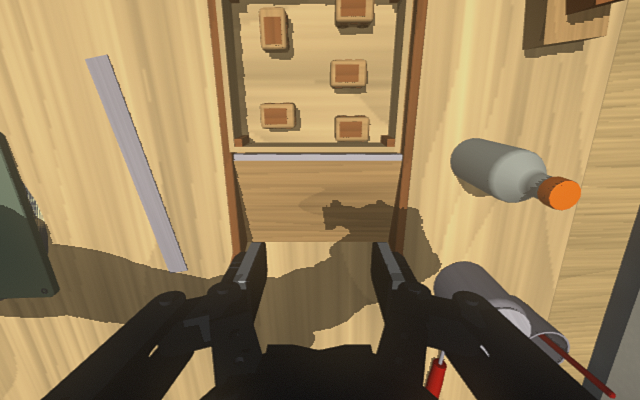

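The crate sits behind the lip: its rear rim is at row ~150 and the lip is fully visible at row ~157. All five vans are spread. I'll check the numbers.

```bash
python3 - <<'E'
from h import *
import pickle
from scipy.spatial.distance import pdist
np.set_printoptions(precision=4,suppress=True)
P=pickle.load(open('w8.pkl','rb'))
v=ray('w',[(273,28),(353,9),(348,72),(277,115.5),(351,127)],.060,P)[:,:2]; print(v,np.sort(pdist(v))[:4])
print('rear rim outer/inner (seated z)',ray('w',[(232,153),(403,153),(246,144),(392,144)],.071,P)[:,:2])
print('lip near/far edge',ray('w',[(318,161),(318,154)],.036,P)[:,:2])
im=cv2.imread('pics/w8.png'); cv2.imwrite('pics/c8.png',cv2.resize(im[90:180,200:430],None,fx=3.4,fy=3.4,interpolation=cv2.INTER_CUBIC))
E
```

```text
[[0.5221 0.2316]
 [0.6073 0.2463]
 [0.6018 0.1854]
 [0.5192 0.1416]
 [0.605  0.1255]] [0.06   0.0611 0.0864 0.0873]
rear rim outer/inner (seated z) [[0.4648 0.1016]
 [0.6646 0.0946]
 [0.4823 0.1115]
 [0.6513 0.1055]]
lip near/far edge [[0.5646 0.0815]
 [0.5649 0.0907]]
```

View pics/c8.png

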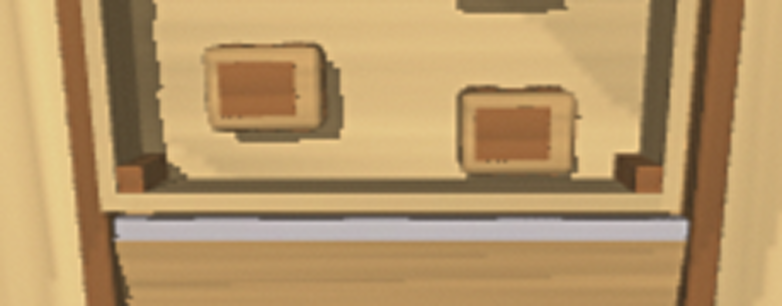

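The crate is seated: its rear is about 7 mm behind the lip and its centre within 2 mm of the deck middle. The vans are at least 60 mm apart, so I'll hand in.

```bash
python3 -c "
from station import *
print(sign_off())"
```

```text
the job is handed in; nothing more can be done
None
```

The job is handed in: all five vans are spread in the crate at least 60 mm apart by the final wrist image, the one offcut is in the tub, and the crate slid up the ramp and sits behind the lip on the deck.

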